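Stand the flat flask in its brace and unscrew the cap

TASK

The flat metal flask is lying on its broad side: stand it upright on its narrow foot, fully down in the slot of the white bracing block, cap on top, and let go of it. Then, with the block keeping the flask from turning, unscrew the tight cap (anticlockwise from above) until it comes free, lift it straight off the neck and finish still holding the cap level, a few centimetres above the open neck. The flask must stay standing in the block, and the other things on the worktop are to be left where they are.

Things in the scene. Friction and masses are not known exactly. Their poses are not given: they have to be found in the camera images.
- flask: Flat steel flask, 0.32 kg: rounded box 112 mm long, 66 wide, 38 thick, black cap at one end; starts lying on a broad side. Origin: middle of the 112 x 66 mm underside as it lies. x runs along the length towards the cap, y across the width, z out of the upper broad face (body z = 0 to 38 mm). Standing, its x points up; it fits the brace either way round (half turn about x).
- flask_foot (a point): Centre of the flask's foot (the 66 x 38 mm end face opposite the cap); at x = -56, z = +19 mm in the flask's frame, same axes as the flask.
- flask_mouth (a point): Centre of the flask's shoulder, at the base of the neck; at x = +56, z = +19 mm in the flask's frame. The neck (20 mm wide core with three 14 mm radius lugs, seal bar on top) reaches 19 mm beyond it along x. Same axes as the flask.
- cap: Black ribbed cap, diameter 36, height 23 mm, 30 g, held by lugs. Origin: centre of its open rim, at flask_mouth (1 mm) while on; x runs from rim to closed top. It cannot lift until turned about 55 degrees anticlockwise (from above); stops at 78; between these it lifts freely along x. Turning takes about 0.25 N m: grip firmly (about 60 N); unbraced, the flask turns with it.
- flask_seal (a joint): Angle of the seal bar inside the cap, which turns with the cap (up to 0.1 rad play) about the flask's x axis: 0 = tight, grows anticlockwise seen from above, end stop 1.33 rad; the cap is free from about 0.9. It stays where it is left.
- brace: White plastic bracing block screwed down, 130 mm along its x, 86 along y, 45 high with flared mouth; a rectangular slot open to the top: 72 mm along its x, 44 along y (70 x 42 at the throat), floor 8 mm and straight walls up to 38 mm above the worktop, the mouth flaring some 4 mm on every side. Origin: centre of its underside on the worktop.
- brace_slot (a point): Centre of the slot's floor, 8 mm above the worktop; same axes as the brace. Seated, the flask's foot rests here.
- ring_cutter_0: Bystander: open steel ring, 71 mm wide, 36 mm high; origin at the centre of its underside.
- masking_tape: Bystander: roll of tape, 82 mm wide, 24 mm high; origin at the centre of its underside.
- dessert_cup: Bystander: paper portion cup of custard, 59 mm wide, 45 mm high, standing between flask and brace nearest the robot; origin at the centre of its underside.
- flour_shaker: Bystander: steel shaker with domed top, 69 mm wide, 106 mm high; origin at the centre of its underside.
Things that resemble listed ones, but are neither listed nor needed, are in the scene too. What is shaped like the flask but pink is not meant.

How it is judged:
On the way, in this order (a step that is already met when the one before it is completed fails the run):
1. the flask stands upright on its foot, seated on the slot floor of the brace, cap still on and tight, and the fingers have let go of it (angle between flask's own x axis and vertical below 0.12 rad and horizontal distance between flask_foot and brace_slot below 0.006 m and z of flask_foot in the frame of brace_slot below 0.005 m and distance between cap and flask_mouth below 0.005 m and value of joint flask_seal below 0.3 rad and contact force between the fingers and flask below 0.2 N), for 0.3 s.
2. the cap is unscrewed until free while the flask stands seated in the brace and the cap is still on the neck (value of joint flask_seal above 0.75 rad and angle between flask's own x axis and vertical below 0.12 rad and z of flask_foot in the frame of brace_slot below 0.006 m and distance between cap and flask_mouth below 0.008 m), for 0.05 s.
At the end, for the whole second after the job is handed in: The fingers hold the cap still and level (within 0.25 rad), clear of the neck: its rim 21 to 90 mm above the shoulder and within 25 mm of the neck's axis, not touching the flask; the flask stands upright (within 0.12 rad) on the slot floor (within 5 mm), untouched by the fingers (contact force between the fingers and cap above 1 N and contact force between cap and flask below 0.1 N and x of cap in the frame of flask_mouth between 0.021 and 0.09 m and horizontal distance between cap and flask_mouth below 0.025 m and angle between cap's own x axis and vertical below 0.25 rad and linear speed of cap below 0.03 m/s and angle between flask's own x axis and vertical below 0.12 rad and horizontal distance between flask_foot and brace_slot below 0.006 m and z of flask_foot in the frame of brace_slot below 0.005 m and contact force between the fingers and flask below 0.2 N and value of joint flask_seal above 0.75 rad); the arm keeps its last pose, push and grip.
It fails at once if a bystander is pushed more than 40 mm from where it stood (distance of any of ring_cutter_0, masking_tape, dessert_cup, flour_shaker from where it was at the start of the episode above 0.04 m).
It fails at once if the cap leaves the neck while the flask is not standing in the brace (distance between cap and flask_mouth above 0.015 m and z of flask_foot in the frame of brace_slot above 0.015 m).
It also fails if it takes over 61 s, if anything falls off the work surface, if the arm or the gripper's body presses on something with over 40 N, if the wrist force passes 120 N, or if a joint passes its speed limit or range.

ROBOT

A 6-joint arm with a two-finger parallel gripper is mounted at the origin on a cart in front of the work surface, level with it; the furniture and walls round the work are solid. World frame = base frame: x ahead of the robot, y to its left, z up, the work surface at z = 0. Lengths are in m, angles in rad, forces in N, time in s.
With the tool pointing down it reaches from about 0.4 to 0.925 m from the base axis. Payload 12.5 kg.
Tool frame: the origin (TCP) lies on the centre line of the jaws, within the pads' length; the fingertips stand 11 mm ahead of it and the grasp point (between the pads) lies 8 mm behind it (manip.tip_reach is the distance from the TCP to the fingertips, in m); z points along the fingers, y is the line along which they close (so a half turn about z gives the same grasp; the last joint's range is limited). The gripper opens to 95 mm and grips with 3 to 60 N. Pads are 20 mm wide; open, the fingers measure 119 mm over their backs; the gripper's body (75 mm by 180 mm) begins 59 mm behind the grasp point.
Start: joints at [1.158, 0.491, 1.559, -0, 1.092, -0.106], TCP at [0.189, 0.596, 0.226] pointing down, gripper open.
Joint ranges: [-3.1, 3.1], [-0.84, 2.19], [0.05, 2.79], [-1.13, 4.28], [0.06, 2.93], [-2.69, 2.69]. Speed limits (rad/s): [2.22, 2.22, 2.79, 3.14, 3.14, 3.14].

INTERFACE

Orientations are given as a unit quaternion [w, x, y, z].
In Python, from rig import manip, eyes gives the robot as it stands.
- The arm moves only by the shell command python3 -m jog 'ROWS' [FORCE]. ROWS is text: rows parted by semicolons, each of 7 numbers parted by spaces: the shift along the tool's x, y, z in m, then the turn, a rotation vector about the tool's x, y, z in degrees, then the closure, from 0 (fully open) to 1 (shut). A call has 1 to 12 rows; each row shifts and turns the commanded pose from where the row before left it, along the tool's axes as they then stand; what a row does not reach is not made up. A row lasts 1/8 s, in which the tool goes at most 62.5 mm and 10.7 degrees, less where a joint would pass 70% of its speed; a pose out of reach is approached as far as the arm can. A call is refused whole if a number of a shift passes 0.0625 or a number of a turn 10.7, either way. A call with a gripper value outside its range is refused whole. The fingers move at their own pace and stop on an object; FORCE is the grip in N (left out, the last holds). Time passes only in rows, so rows that do not move let the fingers close. It gives the time, the measured TCP pose, the force, the opening and the grip force at its end, in the units of the state.
- manip.state(): the state, without advancing time (a new reading comes with each control period).
- eyes.capture(name): name is "scene" or "top" or "wrist"; returns a dict with "img" (420x560x3 uint8, blue, green, red), "fx", "fy", "cx", "cy" (pixels), "pose" (4x4, takes a point from camera to world coordinates); the wrist camera has in their place "hand_eye" (4x4, takes a point from camera to tool coordinates, whose origin is the TCP and whose axes are the flange's). Camera axes: x right, y up, looking along -z (the intrinsics and any distortion apply to the point x, -y, -z); pixel columns grow to the right and rows downward; lengths in m; the calibration is good to about 2 mm. The wrist camera is an equidistant fisheye: a pixel r from the principal point sees the ray r / f radians off the axis. A picture is of the moment at which its call begins: read the wrist's pose just before it. There is no depth.
- manip.finish_job(): hands the job in; it is judged then, once.
The state is a dict: "time_s": time; "qpos": joint angles; "qvel": joint speeds; "effort": joint torques, N m; "tool_pos": TCP position; "ee_rot": TCP orientation; "ft_force": force on the tool from outside, world axes, zero at the start; "torque": the same for the moment, N m; "grip_width": opening from 0.0 (shut) to 1.0 (fully open); "finger_force": force on a finger pad.
Only numpy, scipy, OpenCV 4.12 (cv2) and the standard library are available. Lean on these libraries where they do the work, as an engineer would, in place of code of your own. Each camera call takes 0.05 s, during which the arm holds its last target. There are 200 camera calls.

## Working session

There is one attempt and no reset: what is moved stays moved. The work goes in short steps, Python scripts to look and compute and a shell command to move; the robot and the scene stay as the last step left them, time stands still between calls to the robot, and variables do not carry over. Pictures are saved under pics/ and viewed, at most 14 in all, crops included, and the job is handed in when it is done.

```bash
mkdir -p pics; ls
python3 - <<'E'
from rig import manip,eyes
import cv2,numpy as np
print(manip.state(), manip.tip_reach)
a=eyes.capture("scene");b=eyes.capture("top")
for n,c in(("scene",a),("top",b)):
    cv2.imwrite(f"pics/{n}0.png",c["img"]); print(n,{k:v for k,v in c.items() if k!="img"})
E
```

```text
pics
{'time_s': 0.0, 'qpos': array([ 1.15835924e+00,  4.91561347e-01,  1.55943683e+00, -1.42572919e-05,
        1.09170755e+00, -1.05591272e-01]), 'qvel': array([ 0.0018329 , -0.00148352,  0.00027151, -0.00038101,  0.00095254,
       -0.00052029]), 'effort': array([ 3.59441263e-03, -6.12651801e+01, -2.58166891e+01,  6.93629170e-02,
        4.83231072e-02, -8.86212592e-05]), 'tool_pos': array([0.18866772, 0.5956044 , 0.22506498]), 'ee_rot': array([-1.36431108e-04,  1.52818448e-01,  9.88254123e-01, -5.39591719e-04]), 'ft_force': array([ 0.14719726, -0.17664148,  1.21655743]), 'torque': array([0.00746409, 0.02336326, 0.0077823 ]), 'finger_force': 0.0, 'grip_width': 0.9998006019053779} 0.011
scene {'fx': 448.001926529793, 'fy': 448.001926529793, 'cx': 282.1879159447079, 'cy': 214.1801611732699, 'pose': array([[ 0.82469935,  0.22062596, -0.52076402, -0.08375558],
       [-0.56549891,  0.33640796, -0.75302103, -0.88880541],
       [ 0.00905317,  0.91550744,  0.40219917,  0.53837287],
       [ 0.        ,  0.        ,  0.        ,  1.        ]])}
top {'fx': 489.0444129507372, 'fy': 489.0444129507372, 'cx': 269.90168266383, 'cy': 208.8532369786697, 'pose': array([[-2.21199741e-02,  9.91688163e-01, -1.26748945e-01,
         3.79961181e-01],
       [-9.99752250e-01, -2.22557888e-02,  3.44709567e-04,
         1.80643731e-02],
       [-2.47905335e-03,  1.26725168e-01,  9.91934769e-01,
         1.15259289e+00],
       [ 0.00000000e+00,  0.00000000e+00,  0.00000000e+00,
         1.00000000e+00]])}
```

View pics/top0.png

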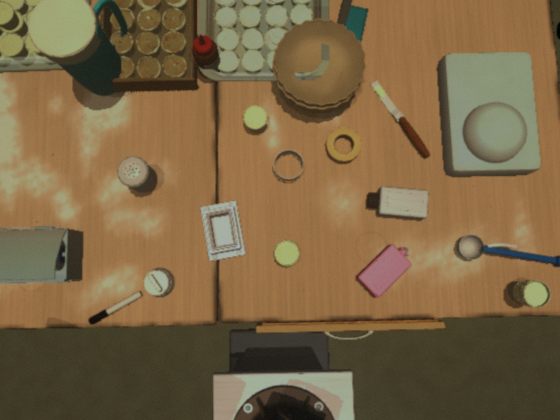

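View pics/scene0.png

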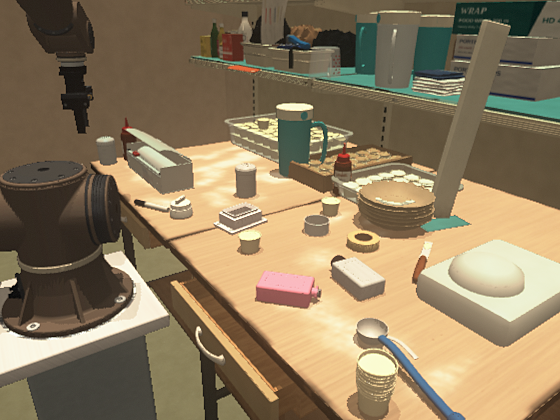

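The top view shows the flask at about (403,203), cap to the left at (373,200), which is world +y. The white brace is at (222,230), its long axis roughly along world x. The cup is at (287,253) and the pink decoy at (385,270). Next I'll measure with masks.

```bash
cat > h.py <<'E'
import numpy as np,cv2
from scipy.spatial.transform import Rotation as R
from rig import manip,eyes
def rot(s): q=s["ee_rot"]; return R.from_quat([q[1],q[2],q[3],q[0]])
def ray(c,u,v,s=None):
    x,y=(u-c["cx"])/c["fx"],(v-c["cy"])/c["fy"]
    if "pose" in c: T=c["pose"]; d=np.array([x,-y,-1.])
    else:
        r=np.hypot(x,y)+1e-12; d=np.array([x/r*np.sin(r),-y/r*np.sin(r),-np.cos(r)])
        W=np.eye(4); W[:3,:3]=rot(s).as_matrix(); W[:3,3]=s["tool_pos"]; T=W@c["hand_eye"]
    return T[:3,3],T[:3,:3]@d
def pt(c,u,v,z,s=None):
    o,d=ray(c,u,v,s); return o+d*(z-o[2])/d[2]
E
python3 - <<'E'
from h import *
c=eyes.capture("top"); im=c["img"]
hsv=cv2.cvtColor(im,cv2.COLOR_BGR2HSV)
for n,(x0,y0,x1,y1),z in(("flask",(350,175,440,230),.038),("brace",(190,190,255,270),.03)):
    m=((hsv[...,1]<75)&(hsv[...,2]>110)).astype(np.uint8); k=np.zeros_like(m);k[y0:y1,x0:x1]=m[y0:y1,x0:x1]
    cs,_=cv2.findContours(k,cv2.RETR_EXTERNAL,cv2.CHAIN_APPROX_NONE); q=max(cs,key=cv2.contourArea)
    b=cv2.boxPoints(cv2.minAreaRect(q)); P=np.array([pt(c,*p,z)[:2] for p in b])
    print(n,b.round(1).tolist(),P.round(4).tolist(),P.mean(0).round(4),[np.linalg.norm(P[i]-P[i-1]).round(4) for i in(1,2)])
for n,p in(("cup",(287,253)),("tape",(343,146)),("ring",(288,166)),("cap",(373,200))): print(n,pt(c,*p,.03).round(3))
a=cv2.resize(im[180:275,195:440],None,fx=3.2,fy=3.2,interpolation=cv2.INTER_CUBIC); cv2.imwrite("pics/crop.png",a)
E
```

```text
flask [[378.79998779296875, 213.39999389648438], [380.8999938964844, 186.39999389648438], [428.1000061035156, 190.3000030517578], [425.8999938964844, 217.1999969482422]] [[0.5062, -0.2317], [0.5688, -0.2399], [0.5575, -0.3481], [0.495, -0.3392]] [ 0.5319 -0.2897] [np.float64(0.0631), np.float64(0.1088)]
brace [[199.3000030517578, 206.5], [235.6999969482422, 200.0], [245.39999389648438, 254.5], [209.10000610351562, 261.0]] [[0.5326, 0.181], [0.5459, 0.0965], [0.4195, 0.0759], [0.4066, 0.1592]] [0.4762 0.1282] [np.float64(0.0855), np.float64(0.1281)]
cup [ 0.421 -0.019  0.03 ]
tape [ 0.669 -0.157  0.03 ]
ring [ 0.624 -0.027  0.03 ]
cap [ 0.539 -0.222  0.03 ]
```

View pics/crop.png

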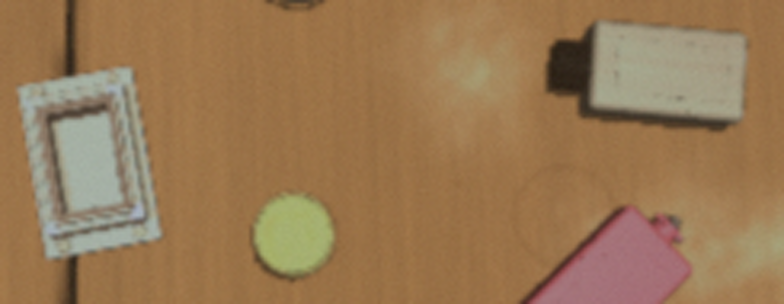

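```bash
python3 -m jog '-.0426 -.0385 -.005 0 0 0 0;-.0426 -.0385 -.005 0 0 0 0;-.0426 -.0385 -.005 0 0 0 0;-.0426 -.0385 -.005 0 0 0 0;-.0426 -.0385 -.005 0 0 0 0;-.0426 -.0385 -.005 0 0 0 0;-.0426 -.0385 -.005 0 0 0 0;-.0426 -.0385 -.005 0 0 0 0;-.0426 -.0385 -.005 0 0 0 0;0 0 0 0 0 10.5 0;0 0 0 0 0 10.5 0;0 0 0 0 0 10.5 0'
python3 -m jog '0 0 0 0 0 0 0;0 0 0 0 0 0 0'
python3 - <<'E'
from h import *
s=manip.state(); c=eyes.capture("wrist"); cv2.imwrite("pics/w1.png",c["img"])
import pickle; pickle.dump((s,c),open("w1.pkl","wb"))
print(s["time_s"],s["tool_pos"],s["qpos"].round(3),rot(s).as_matrix().round(3),{k:c[k] for k in c if k!="img"})
E
```

```text
time_s: 1.65
tool_pos: [0.4496, 0.1494, 0.2705]
ee_rot: [-0.0, 0.418, 0.908, -0.0]
ft_force: [-0.6, 0.4, 0.4]
grip_width: 0.997
finger_force: 0.0
time_s: 1.9
tool_pos: [0.4495, 0.1497, 0.2706]
ee_rot: [-0.0, 0.413, 0.911, 0.0]
ft_force: [-0.2, 0.1, 0.9]
grip_width: 0.995
finger_force: 0.0
1.9 [0.44952217 0.14974567 0.27059046] [ 0.182  0.225  1.853  0.     1.064 -0.536] [[-0.658  0.753 -0.   ]
 [ 0.753  0.658  0.   ]
 [ 0.    -0.    -1.   ]] {'fx': 325.19226210127806, 'fy': 325.19226210127806, 'cx': 282.11094852799425, 'cy': 209.56829367714832, 'hand_eye': array([[ 2.55030844e-04,  9.55777464e-01,  2.94090757e-01,
         8.29818864e-02],
       [ 9.99999602e-01,  7.57890361e-06, -8.91814791e-04,
         1.69223999e-03],
       [-8.54605365e-04,  2.94090868e-01, -9.55777082e-01,
        -1.58396865e-01],
       [ 0.00000000e+00,  0.00000000e+00,  0.00000000e+00,
         1.00000000e+00]])}
```

View pics/w1.png

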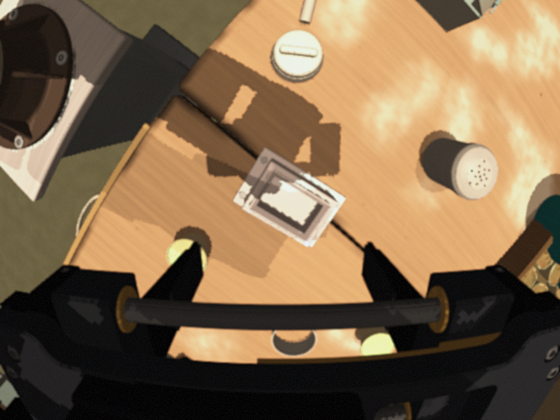

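The wrist view shows the brace at about (289,197), partly in the arm's shadow. Its outer corners are near (265,150), (344,197), (318,247) and (234,200).

Run:
```python
from h import *
import pickle
s,c=pickle.load(open("w1.pkl","rb")); im=c["img"]
# rectify to ground plane z=.045 -> metric image, 0.5mm/px
for z in (.0,.045):
    W=np.eye(4); W[:3,:3]=rot(s).as_matrix(); W[:3,3]=s["tool_pos"]; T=np.linalg.inv(W@c["hand_eye"])
    X,Y=np.meshgrid(.476+np.arange(100,-100,-.4)/1000*1,.128+np.arange(100,-100,-.4)/1000,indexing="ij")
    p=np.stack([X,Y,X*0+z,X*0+1],-1)@T.T
    x,y,w=p[...,0],-p[...,1],-p[...,2]; r=np.hypot(x,y); th=np.arctan2(r,w)
    u=c["cx"]+c["fx"]*th*x/r; v=c["cy"]+c["fy"]*th*y/r
    q=cv2.remap(im,u.astype(np.float32),v.astype(np.float32),cv2.INTER_LINEAR)
    cv2.imwrite(f"pics/rect{int(z*1000)}.png",q)
    h=cv2.cvtColor(q,cv2.COLOR_BGR2HSV); m=(h[...,1]<75).astype(np.uint8)
    m=cv2.morphologyEx(m,cv2.MORPH_CLOSE,np.ones((9,9)))
    m=cv2.morphologyEx(m,cv2.MORPH_OPEN,np.ones((25,25)))
    cs,_=cv2.findContours(m,cv2.RETR_EXTERNAL,cv2.CHAIN_APPROX_NONE)
    k=max(cs,key=cv2.contourArea); (a,b),wh,an=cv2.minAreaRect(k)
    print(z,.476+.1-b*.4e-3,.128+.1-a*.4e-3,np.array(wh)*.4,an)
cv2.imwrite("pics/rect.png",cv2.resize(np.hstack([cv2.imread("pics/rect0.png"),q]),(800,400)))
```

```text
0.0 0.48083375854492183 0.13046134033203127 [133.44493408  91.09460449] 80.8219223022461
0.045 0.47216397705078117 0.13916370239257814 [119.16069336  81.46489868] 80.8033447265625
```

View pics/rect.png

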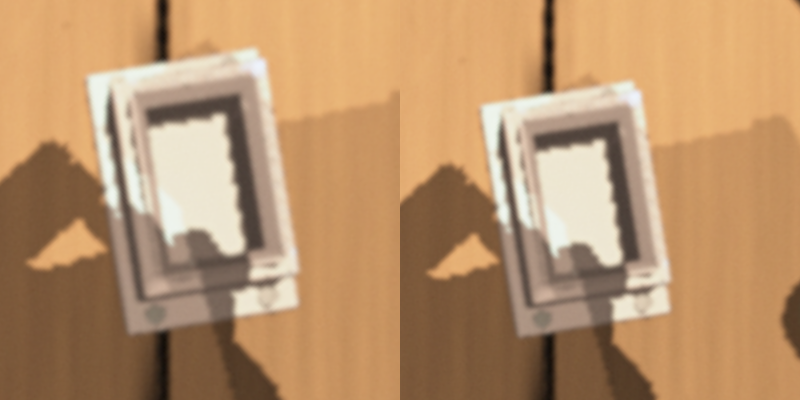

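```bash
python3 -m jog '-.048 -.0287 .0025 0 0 0 0;-.048 -.0287 .0025 0 0 0 0;-.048 -.0287 .0025 0 0 0 0;-.048 -.0287 .0025 0 0 0 0;-.048 -.0287 .0025 0 0 0 0;-.048 -.0287 .0025 0 0 0 0;-.048 -.0287 .0025 0 0 0 0;-.048 -.0287 .0025 0 0 0 0;0 0 0 0 0 10.5 0;0 0 0 0 0 10.5 0;0 0 0 0 0 10.5 0;0 0 0 0 0 10.5 0'
python3 -m jog '0 0 0 0 0 5.2 0;0 0 0 0 0 0 0;0 0 0 0 0 0 0'
python3 - <<'E'
from h import *
s=manip.state(); c=eyes.capture("wrist"); cv2.imwrite("pics/w2.png",c["img"])
import pickle; pickle.dump((s,c),open("w2.pkl","wb"))
print(s["time_s"],s["tool_pos"],s["qpos"].round(3),rot(s).as_matrix().round(3))
E
```

```text
time_s: 3.45
tool_pos: [0.5276, -0.2908, 0.2504]
ee_rot: [-0.0, 0.715, 0.699, 0.0]
ft_force: [0.8, 0.8, -0.1]
grip_width: 1.001
finger_force: 0.0
time_s: 3.82
tool_pos: [0.5276, -0.2908, 0.2505]
ee_rot: [-0.0, 0.744, 0.668, 0.0]
ft_force: [-0.5, -0.6, -0.5]
grip_width: 1.001
finger_force: 0.0
3.825 [ 0.52763686 -0.2907857   0.25054364] [-0.613  0.435  1.585  0.     1.121 -0.507] [[ 0.106  0.994 -0.   ]
 [ 0.994 -0.106  0.   ]
 [ 0.    -0.    -1.   ]]
```

View pics/w2.png

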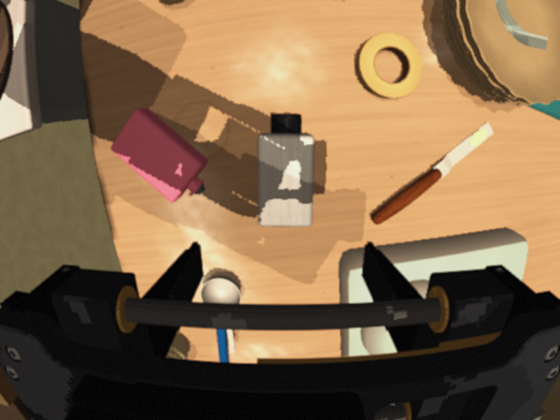

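The flask is seen from above with corners near (259,136), (314,135), (312,226) and (260,226); the cap is at (286,124).

Run:
```python
from h import *
import pickle
s,c=pickle.load(open("w2.pkl","rb")); 
P=np.array([pt(c,u,v,.036,s) for u,v in((259,136),(314,135),(312,226),(260,226))])
print(P.round(4),P.mean(0).round(4),np.linalg.norm(P-np.roll(P,1,0),axis=1).round(4))
for a,b in((0,3),(1,2)): d=P[a]-P[b]; print(np.degrees(np.arctan2(d[1],d[0])))
print("cap",pt(c,271,124,.019,s),pt(c,301,124,.019,s))
```

```text
[[ 0.5093 -0.2307  0.036 ]
 [ 0.5719 -0.2361  0.036 ]
 [ 0.5603 -0.3457  0.036 ]
 [ 0.4971 -0.3389  0.036 ]] [ 0.5347 -0.2878  0.036 ] [0.1088 0.0629 0.1102 0.0636]
83.59070691867167
83.97039989864385
cap [ 0.52382236 -0.21905885  0.019     ] [ 0.55924101 -0.22276041  0.019     ]
```

```bash
python3 -m jog '0 0 0 0 -10 0 0;0 0 0 0 -10 0 0;0 0 0 0 -10 0 0;.0249 .0012 .0389 0 0 0 0;.0249 .0012 .0389 0 0 0 0;.0249 .0012 .0389 0 0 0 0;0 0 0 0 0 0 0;0 0 0 0 0 0 0'
python3 - <<'E'
from h import *
s=manip.state()
print(s["tool_pos"],s["qpos"].round(3)); M=rot(s).as_matrix(); print(M.round(3))
print((M.T@(np.array([.5346,-.281,.0195])-s["tool_pos"])).round(4))
E
```

```text
time_s: 4.88
tool_pos: [0.5325, -0.2853, 0.1137]
ee_rot: [0.173, 0.719, 0.645, -0.193]
ft_force: [-0.2, -0.5, -0.2]
grip_width: 1.0
finger_force: 0.0
[ 0.53248868 -0.28525739  0.11370287] [-0.393  0.6    1.838 -0.816  0.72   0.348]
[[ 0.095  0.994 -0.054]
 [ 0.861 -0.109 -0.498]
 [-0.5    0.001 -0.866]]
[0.051  0.0015 0.0793]
```

```bash
python3 -m jog '.018 .0008 .028 0 0 0 0;.018 .0007 .028 0 0 0 0;.015 0 .0233 0 0 0 0;0 0 0 0 0 0 0;0 0 0 0 0 0 1;0 0 0 0 0 0 1;0 0 0 0 0 0 1;0 0 0 0 0 0 1;0 0 0 0 0 0 1' 50
```

```text
time_s: 6.0
tool_pos: [0.5338, -0.2808, 0.0188]
ee_rot: [0.173, 0.719, 0.644, -0.193]
ft_force: [-1.9, 1.2, 7.3]
grip_width: 0.692
finger_force: 50.0
```

```bash
python3 -m jog '-.012 0 -.0208 0 0 0 1;-.025 0 -.0433 0 0 0 1;-.025 0 -.0433 0 0 0 1;-.025 0 -.0433 0 0 0 1;-.025 0 -.0433 0 0 0 1;0 0 0 0 9 0 1;0 0 0 0 9 0 1;0 0 0 0 9 0 1;0 0 0 0 9 0 1;0 0 0 0 9 0 1' 60
python3 -m jog '0 0 0 0 9 0 1;0 0 0 0 9 0 1;0 0 0 0 9 0 1;0 0 0 0 9 0 1;0 0 0 0 9 0 1;0 0 0 0 0 0 1;0 0 0 0 0 0 1'
python3 - <<'E'
from h import *
s=manip.state()
print(s["tool_pos"],s["qpos"].round(3)); M=rot(s).as_matrix(); print(M.round(3))
E
```

```text
time_s: 7.25
tool_pos: [0.5339, -0.2805, 0.2424]
ee_rot: [-0.088, 0.738, 0.662, 0.1]
ft_force: [0.2, -0.4, -3.1]
grip_width: 0.69
finger_force: 60.0
time_s: 8.12
tool_pos: [0.5341, -0.2805, 0.2421]
ee_rot: [-0.333, 0.646, 0.579, 0.371]
ft_force: [-0.4, 0.8, -2.9]
grip_width: 0.694
finger_force: 60.0
[ 0.53405104 -0.28049695  0.24209643] [-0.873  0.733  1.413  0.696  1.801 -0.899]
[[ 0.055  0.994  0.094]
 [ 0.5   -0.109  0.859]
 [ 0.864  0.    -0.503]]
```

```bash
python3 -m jog '0 0 0 6.7 0 -3.9 1;0 0 0 6.7 0 -3.9 1;.026 .0016 .0449 0 0 0 1;.026 .0016 .0449 0 0 0 1;.026 .0016 .0449 0 0 0 1;.026 .0016 .0449 0 0 0 1;.026 .0016 .0449 0 0 0 1;.026 .0016 .0449 0 0 0 1;.026 .0016 .0449 0 0 0 1;.026 .0016 .0449 0 0 0 1;0 0 0 0 0 0 1;0 0 0 0 0 0 1'
python3 - <<'E'
from h import *
s=manip.state()
print(s["tool_pos"],s["qpos"].round(3)); M=rot(s).as_matrix(); print(M.round(3))
print(np.degrees(np.arctan2(M[1,1],M[0,1])))
print((M.T@(np.array([.480,.132,.150])-s["tool_pos"])).round(4))
for n in("scene","top"):
    c=eyes.capture(n); cv2.imwrite(f"pics/{n}1.png",c["img"])
a=cv2.imread("pics/scene1.png")[90:300,150:350]; b=cv2.imread("pics/top1.png")[130:290,150:300]
cv2.imwrite("pics/h1.png",np.hstack([cv2.resize(a,(400,420)),cv2.resize(b,(394,420))]))
E
```

```text
time_s: 9.62
tool_pos: [0.48, 0.1313, 0.2433]
ee_rot: [-0.379, 0.56, 0.661, 0.324]
ft_force: [0.6, 0.1, -2.3]
grip_width: 0.693
finger_force: 60.0
[0.47996622 0.13134687 0.24328699] [-0.301  0.5    1.922  0.895  1.447 -0.938]
[[-0.084  0.987 -0.138]
 [ 0.495  0.162  0.854]
 [ 0.865  0.004 -0.502]]
9.313492954316452
[-0.0803 -0.0002  0.0474]
```

View pics/h1.png

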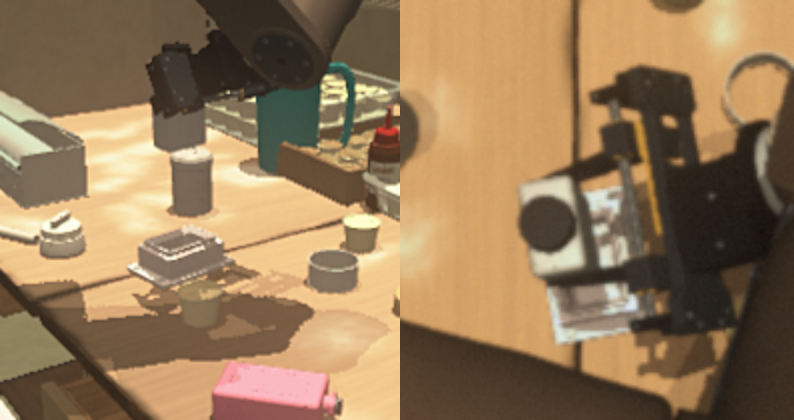

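The flask hangs upright over the brace. In the top view the cap is at crop (547,222), which is image pixel (206,214.6).

Run:
```python
from h import *
c=eyes.capture("top"); im=c["img"]
h=cv2.cvtColor(im,cv2.COLOR_BGR2HSV); m=np.zeros(im.shape[:2],np.uint8)
m[195:240,190:225]=(h[195:240,190:225,2]<80)
n,l,st,ce=cv2.connectedComponentsWithStats(m); 
for i in range(1,n):
    if st[i,4]>60: print(st[i],ce[i],pt(c,*ce[i],.315).round(4))
```

```text
[196 206  21  20 316] [206.2943038 215.0664557] [0.4787 0.1277 0.315 ]
[206 206  19  34 149] [218.06711409 230.17449664] [0.4521 0.1076 0.315 ]
```

```bash
python3 -m jog '-.0366 .0001 .0219 0 0 0 1;-.0366 .0001 .0219 0 0 0 1;-.0366 .0001 .0219 0 0 0 1;0 0 0 0 0 0 1;0 0 0 0 0 0 1'
python3 -m jog '-.0086 0 .005 0 0 0 1;-.0086 0 .005 0 0 0 1;0 0 0 0 0 0 1'
```

```text
time_s: 10.4
tool_pos: [0.4807, 0.1327, 0.1157]
ee_rot: [-0.38, 0.561, 0.66, 0.325]
ft_force: [0.0, -0.2, -3.1]
grip_width: 0.693
finger_force: 60.0
time_s: 10.78
tool_pos: [0.4799, 0.1333, 0.0945]
ee_rot: [-0.381, 0.561, 0.66, 0.324]
ft_force: [-1.6, -0.5, -5.4]
grip_width: 0.689
finger_force: 60.0
```

Run:
```python
from h import *
a=eyes.capture("scene")["img"][150:280,170:300]; b=eyes.capture("wrist")["img"]
cv2.imwrite("pics/h2.png",np.hstack([cv2.resize(a,(380,380)),cv2.resize(b,(420,380))]))
```

```text
(no output)
```

View pics/h2.png

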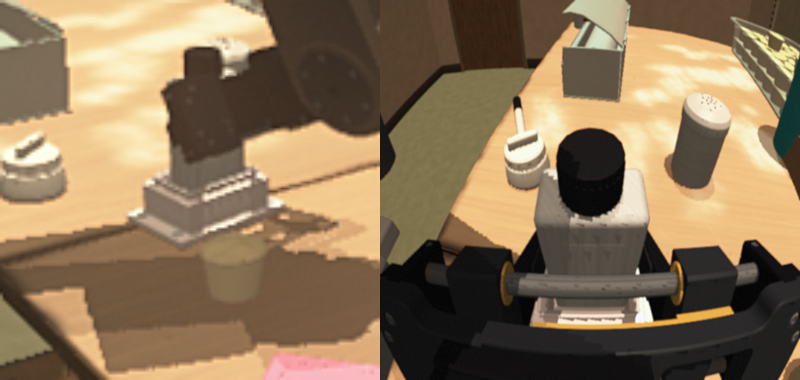

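The flask's foot is entering the slot mouth and no contact force shows yet. I'll keep going down.

```bash
python3 -m jog '-.0052 0 .003 0 0 0 1;-.0052 0 .003 0 0 0 1;0 0 0 0 0 0 1'
python3 -m jog '-.0043 0 .0025 0 0 0 1;0 0 0 0 0 0 1'
```

```text
time_s: 11.25
tool_pos: [0.48, 0.1333, 0.0821]
ee_rot: [-0.381, 0.561, 0.66, 0.324]
ft_force: [-3.6, 0.2, -4.5]
grip_width: 0.692
finger_force: 60.0
time_s: 11.5
tool_pos: [0.48, 0.1333, 0.0773]
ee_rot: [-0.381, 0.561, 0.66, 0.324]
ft_force: [-2.6, -0.0, -4.6]
grip_width: 0.69
finger_force: 60.0
```

```bash
python3 -m jog '-.0026 0 .0015 0 0 0 1;0 0 0 0 0 0 1'
python3 -m jog '-.0022 0 .0012 0 0 0 1;0 0 0 0 0 0 1'
python3 -m jog '-.0017 0 .001 0 0 0 1;0 0 0 0 0 0 1'
```

```text
time_s: 11.75
tool_pos: [0.4799, 0.1333, 0.0745]
ee_rot: [-0.381, 0.561, 0.66, 0.324]
ft_force: [-4.5, 1.2, -3.7]
grip_width: 0.692
finger_force: 60.0
time_s: 12.0
tool_pos: [0.48, 0.1333, 0.0721]
ee_rot: [-0.381, 0.561, 0.66, 0.324]
ft_force: [-4.4, 1.1, -3.2]
grip_width: 0.69
finger_force: 60.0
time_s: 12.25
tool_pos: [0.4801, 0.1332, 0.0718]
ee_rot: [-0.381, 0.56, 0.659, 0.325]
ft_force: [-5.5, -6.2, 14.8]
grip_width: 0.692
finger_force: 60.0
```

```bash
python3 -m jog '0 0 0 0 0 0 .6;0 0 0 0 0 0 0;0 0 0 0 0 0 0;0 0 0 0 0 0 0;0 0 0 0 0 0 0'
python3 -m jog '0 0 -.03 0 0 0 0;0 0 -.05 0 0 0 0;0 0 -.05 0 0 0 0;0 0 -.04 0 0 0 0;0 0 0 0 0 0 0'
python3 - <<'E'
from h import *
s=manip.state(); print(s["tool_pos"],s["qpos"].round(3))
c=eyes.capture("scene")
a=c["img"][130:290,160:320]; b=eyes.capture("wrist")["img"]
cv2.imwrite("pics/h3.png",np.hstack([cv2.resize(a,(380,380)),cv2.resize(b,(420,380))]))
E
```

```text
time_s: 12.88
tool_pos: [0.4803, 0.1332, 0.0702]
ee_rot: [-0.38, 0.561, 0.66, 0.324]
ft_force: [0.8, -0.4, 0.2]
grip_width: 0.99
finger_force: 0.0
time_s: 13.5
tool_pos: [0.5045, -0.0141, 0.156]
ee_rot: [-0.379, 0.562, 0.66, 0.325]
ft_force: [0.2, -0.4, -0.2]
grip_width: 1.0
finger_force: 0.0
[ 0.50454434 -0.01408512  0.15602614] [-0.526  0.702  1.811  0.739  1.485 -1.099]
```

View pics/h3.png

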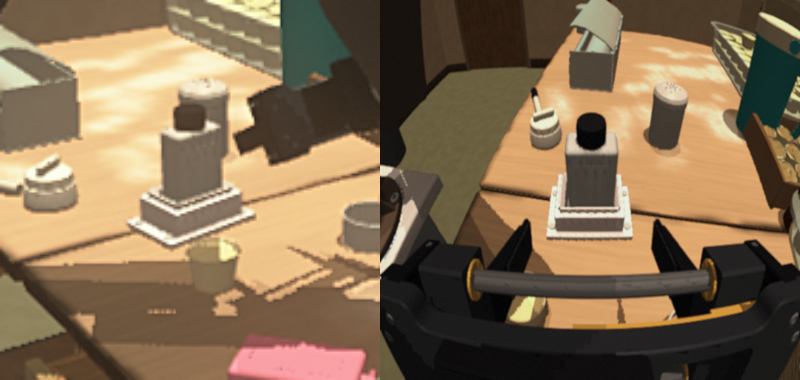

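The flask stands seated and upright in the block with its cap on, and the fingers are clear.

```bash
python3 -m jog '.052 0 -.03 0 0 0 0;.052 0 -.03 0 0 0 0;0 0 0 0 -10 0 0;0 0 0 0 -10 0 0;0 0 0 0 -10 0 0;0 0 0 0 -10 0 0;0 0 0 0 -10 0 0;0 0 0 0 -10 0 0;0 0 0 0 0 0 0;0 0 0 0 0 0 0'
python3 - <<'E'
from h import *
s=manip.state(); M=rot(s).as_matrix()
c=eyes.capture("top"); im=c["img"]
h=cv2.cvtColor(im,cv2.COLOR_BGR2HSV); m=np.zeros(im.shape[:2],np.uint8)
m[200:250,195:245]=(h[200:250,195:245,2]<80)
n,l,st,ce=cv2.connectedComponentsWithStats(m)
for i in range(1,n):
    if st[i,4]>60: print(st[i],ce[i],pt(c,*ce[i],.140).round(4))
print(s["tool_pos"],s["qpos"].round(3)); print(M.round(3))
print("to hover",(M.T@(np.array([.480,.1333,.20])-s["tool_pos"])).round(4))
E
```

```text
time_s: 14.85
tool_pos: [0.5032, -0.0113, 0.2746]
ee_rot: [-0.001, 0.647, 0.762, 0.001]
ft_force: [-0.6, -1.1, 0.6]
grip_width: 0.999
finger_force: 0.0
[208 213  24  31 335] [219.07761194 227.03880597] [0.4736 0.1241 0.14  ]
[ 0.50319234 -0.01130814  0.27462206] [-0.155  0.266  1.783  0.003  1.094 -0.319]
[[-0.162  0.987 -0.001]
 [ 0.987  0.162  0.003]
 [ 0.003 -0.    -1.   ]]
to hover [0.1462 0.0005 0.0751]
```

```bash
python3 -m jog '.0487 .0002 .005 0 0 0 0;.0487 .0002 .01 0 0 0 0;.0487 0 .02 0 0 0 0;0 0 .02 0 0 0 0;0 0 0 0 0 0 0;0 0 0 0 0 0 0'
python3 - <<'E'
from h import *
s=manip.state(); c=eyes.capture("wrist"); im=c["img"]; print(s["tool_pos"],s["qpos"].round(3))
cv2.imwrite("pics/w4.png",im)
W=np.eye(4); W[:3,:3]=rot(s).as_matrix(); W[:3,3]=s["tool_pos"]; T=np.linalg.inv(W@c["hand_eye"])
def proj(p):
    x,y,z=(T@np.r_[p,1])[:3]; y,z=-y,-z; r=np.hypot(x,y); t=np.arctan2(r,z)
    return c["cx"]+c["fx"]*t*x/r, c["cy"]+c["fy"]*t*y/r
d=im.copy()
for z in(.144,.121):
    for a in np.arange(0,6.28,.2):
        u,v=proj([.480+.018*np.cos(a),.1333+.018*np.sin(a),z]); cv2.circle(d,(int(u),int(v)),0,(0,0,255) if z>.13 else (0,255,0),-1)
u,v=map(int,proj([.48,.1333,.144])); print(u,v)
cv2.imwrite("pics/w4d.png",cv2.resize(d[max(v-90,0):v+90,max(u-120,0):u+120],(800,600)))
E
```

```text
time_s: 15.65
tool_pos: [0.481, 0.1315, 0.2207]
ee_rot: [0.0, 0.649, 0.761, 0.001]
ft_force: [-0.5, 0.2, -0.2]
grip_width: 0.999
finger_force: 0.0
[0.48104648 0.13147921 0.22066393] [ 1.340e-01  3.180e-01  1.869e+00  1.000e-03  9.540e-01 -2.600e-02]
278 221
```

View pics/w4d.png

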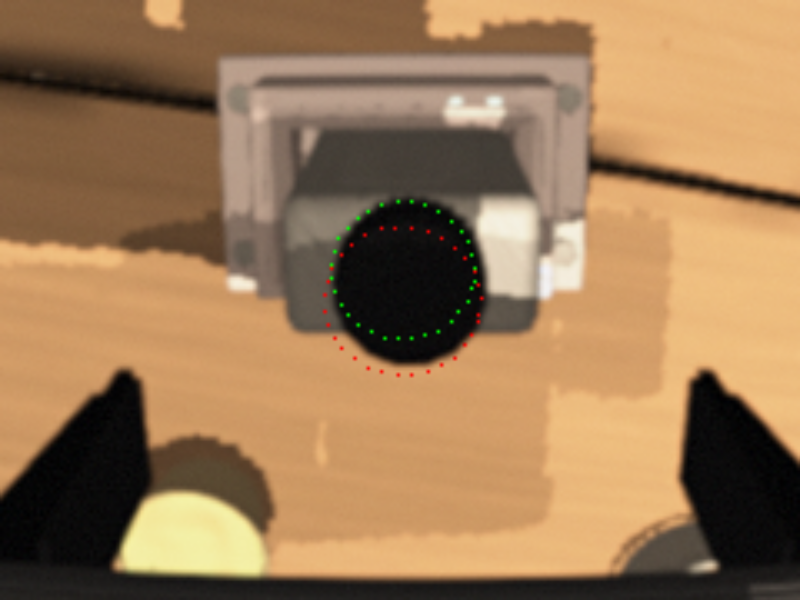

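The dark cap sits about 1.5 mm up and to the right of the predicted circles, so I'll shift slightly and go down on it.

```bash
python3 -m jog '.0025 .0004 .03 0 0 0 0;0 0 .03 0 0 0 0;0 0 .015 0 0 0 0;0 0 0.008 0 0 0 0;0 0 0 0 0 0 0;0 0 0 0 0 0 0'
python3 -m jog '0 0 0 0 0 0 1;0 0 0 0 0 0 1;0 0 0 0 0 0 1;0 0 0 0 0 0 1;0 0 0 0 0 0 1;0 0 0 0 0 0 1;0 0 0 0 0 0 1' 60
```

```text
time_s: 16.45
tool_pos: [0.481, 0.1348, 0.1381]
ee_rot: [0.001, 0.648, 0.762, 0.001]
ft_force: [-0.7, -0.1, -0.2]
grip_width: 0.999
finger_force: 0.0
time_s: 17.32
tool_pos: [0.4806, 0.1348, 0.1373]
ee_rot: [0.0, 0.648, 0.762, 0.0]
ft_force: [-0.2, 0.3, 0.0]
grip_width: 0.374
finger_force: 60.0
```

```bash
python3 -m jog '0 0 0 0 0 -6 1;0 0 0 0 0 -6 1;0 0 0 0 0 -6 1;0 0 0 0 0 -6 1;0 0 0 0 0 -6 1;0 0 0 0 0 -6 1;0 0 0 0 0 0 1'
python3 -c "
from h import *;s=manip.state();print(s['torque'],s['qpos'].round(3))"
python3 -m jog '0 0 0 0 0 -6 1;0 0 0 0 0 -6 1;0 0 0 0 0 -6 1;0 0 0 0 0 -6 1;0 0 0 0 0 -6 1;0 0 0 0 0 -6 1;0 0 0 0 0 0 1;0 0 0 0 0 0 1'
python3 -c "
from h import *;s=manip.state();print(s['torque'],s['qpos'].round(3))"
```

```text
time_s: 18.2
tool_pos: [0.48, 0.1345, 0.1376]
ee_rot: [-0.0, 0.38, 0.925, -0.0]
ft_force: [-3.7, -2.1, 8.1]
grip_width: 0.373
finger_force: 60.0
[-0.49020307  0.81223215 -0.21256164] [ 0.141  0.433  1.961 -0.     0.748 -0.649]
time_s: 19.2
tool_pos: [0.4802, 0.1344, 0.1379]
ee_rot: [0.0, 0.077, 0.997, -0.0]
ft_force: [-5.2, -2.9, 10.2]
grip_width: 0.369
finger_force: 60.0
[-0.71693815  0.74547333 -0.31165183] [ 1.410e-01  4.330e-01  1.960e+00 -1.000e-03  7.480e-01 -1.276e+00]
```

```bash
python3 -m jog '0 0 0 0 0 -4 1;0 0 0 0 0 0 1;0 0 0 0 0 0 1'
python3 -c "
from h import *;s=manip.state();print(s['torque'])"
python3 -m jog '0 0 -.002 0 0 0 1;0 0 -.002 0 0 0 1;0 0 0 0 0 0 1'
```

```text
time_s: 19.58
tool_pos: [0.4802, 0.1344, 0.1379]
ee_rot: [0.0, 0.042, 0.999, -0.0]
ft_force: [-4.6, -3.6, 10.4]
grip_width: 0.372
finger_force: 60.0
[-0.66184976  0.82315276 -0.28273076]
time_s: 19.95
tool_pos: [0.4807, 0.1348, 0.1414]
ee_rot: [0.001, 0.042, 0.999, 0.0]
ft_force: [-1.8, -1.2, 0.9]
grip_width: 0.37
finger_force: 60.0
```

```bash
python3 -m jog '0 0 -.003 0 0 0 1;0 0 -.003 0 0 0 1;0 0 0 0 0 0 1;0 0 0 0 0 0 1'
python3 - <<'E'
from h import *
c=eyes.capture("scene"); cv2.imwrite("pics/s5.png",cv2.resize(c["img"][120:270,180:320],(700,600),interpolation=cv2.INTER_CUBIC))
E
```

```text
time_s: 20.45
tool_pos: [0.4806, 0.1348, 0.1473]
ee_rot: [0.001, 0.042, 0.999, 0.0]
ft_force: [-0.1, -0.3, -0.3]
grip_width: 0.373
finger_force: 60.0
```

View pics/s5.png

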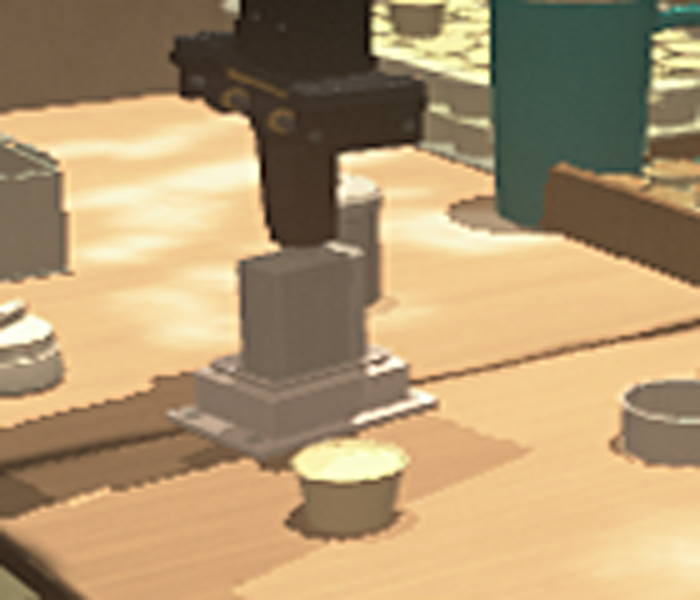

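The flask stays seated in the block while the cap lifts freely (force near 0). I'll raise the cap to about 45 mm.

```bash
python3 -m jog '0 0 -.006 0 0 0 1;0 0 -.01 0 0 0 1;0 0 -.01 0 0 0 1;0 0 -.01 0 0 0 1;0 0 0 0 0 0 1;0 0 0 0 0 0 1;0 0 0 0 0 0 1;0 0 0 0 0 0 1'
python3 - <<'E'
from h import *
c=eyes.capture("scene"); cv2.imwrite("pics/s6.png",cv2.resize(c["img"][110:260,180:320],(700,600),interpolation=cv2.INTER_CUBIC))
E
```

```text
time_s: 21.5
tool_pos: [0.4805, 0.1347, 0.1831]
ee_rot: [0.0, 0.042, 0.999, 0.0]
ft_force: [0.5, 0.2, -0.7]
grip_width: 0.374
finger_force: 60.0
```

View pics/s6.png

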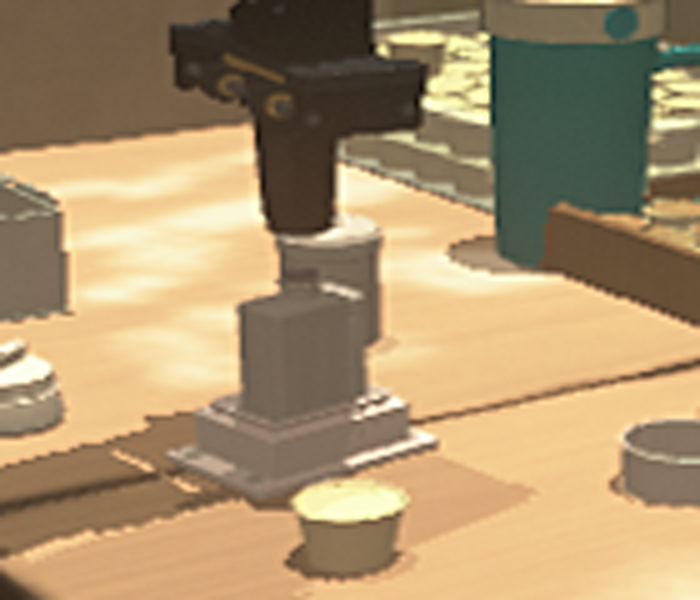

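The cap is held above the bare neck, and the flask is standing in the block.

```bash
python3 -c "
from rig import manip;print(manip.finish_job())"
```

```text
the job is handed in; nothing more can be done
None
```

The job is handed in at about 21.5 s: the flask stands seated in the bracing block, and the gripper holds the unscrewed cap about 45 mm above the open neck; the hand-in gave no verdict.

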